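Put the spice jar away in the push-to-open cabinet

ROBOT

A 6-joint arm with a two-finger parallel gripper is mounted at the origin on a cart in front of the work surface, level with it; the furniture and walls round the work are solid. World frame = base frame: x ahead of the robot, y to its left, z up, the work surface at z = 0. Lengths are in m, angles in rad, forces in N, time in s.
With the tool pointing down it reaches from about 0.425 to 0.95 m from the base axis. Payload 3.5 kg.
Tool frame: the origin (TCP) lies at the very end of the fingers, on their centre line; the grasp point (between the pads) lies 19 mm behind it; z points along the fingers, y is the line along which they close (so a half turn about z gives the same grasp; the last joint's range is limited). The gripper opens to 85 mm and grips with 20 to 120 N. Pads are 22 mm wide; open, the fingers measure 114 mm over their backs; the gripper's body (76 mm by 85 mm) begins 54 mm behind the grasp point. The pads swing forward as they close: fully open they stand 13 mm farther back than shut.
Start: joints at [-1.429, 0.286, 1.577, -0, 1.279, -0.15], TCP at [0.194, -0.646, 0.231] pointing down, gripper open.
Joint ranges: [-2.77, 2.77], [-0.9, 2.22], [0.21, 2.48], [-1.53, 4.67], [0.24, 2.81], [-2.84, 2.84]. Speed limits (rad/s): [2.79, 2.79, 3.14, 3.14, 3.14, 3.14].

INTERFACE

Orientations are given as a unit quaternion [x, y, z, w].
In Python, from plant import ctrl gives the robot as it stands.
- The arm moves only by the tool send_path, called after "Call:" by a JSON object that holds its "api" and its "payload". Schema: {"type":"object","properties":{"increments":{"type":"array","items":{"type":"array","items":{"type":"array","items":{"type":"number"},"minItems":7,"maxItems":7},"minItems":1,"maxItems":10},"minItems":1,"maxItems":1},"force":{"type":"number"},"only":{"type":"string"},"quiet":{"type":"boolean"},"lines":{"type":"string"}},"required":["increments"],"additionalProperties":false}. increments is a list that holds a single list of rows (three levels of brackets), with 1 to 10 rows, each of 7 numbers: dx, dy, dz in m, then a rotation vector rx, ry, rz in rad, then the opening from 0.0 (shut) to 1.0 (fully open); each row is the pose to reach, as a shift and turn from the pose commanded when the call began, along the tool's axes at that moment; what a row does not reach only later rows make up. A row lasts 1/8 s, in which the tool goes at most 0.0625 m and 0.188 rad, less where a joint would pass 70% of its speed; a pose out of reach is approached as far as the arm can. The fingers move at their own pace and stop on an object; force is the grip in N (left out, the last holds). Time passes only in rows, so rows that do not move let the fingers close. The tool returns the time, the measured TCP pose, the force, the opening and the grip force at its end. only (a regular expression) keeps the lines of the reply that match it, lines (a string "A,B") keeps lines A to B, and quiet returns only ok. Input that does not fit is refused with a message, and nothing moves.
- ctrl.get_state(): the state, without advancing time (a new reading comes with each control period).
- ctrl.read_camera(name): name is "scene" or "top" or "wrist"; returns a dict with "pixels" (420x560x3 uint8, red, green, blue), "camera_matrix" (3x3 intrinsics, pixels), "xyz" and "orientation" of the camera in the world. Camera axes: x right, y down, z forward; pixel columns grow to the right and rows downward; lengths in m; the calibration is good to about 2 mm. A picture is of the moment at which its call begins. There is no depth.
- ctrl.sign_off(): hands the job in; it is judged then, once.
The state is a dict: "time": time; "qpos": joint angles; "dq": joint speeds; "joint_efforts": joint torques, N m; "eef_pos": TCP position; "tcp_rot": TCP orientation; "contact_force": force on the tool from outside, world axes, zero at the start; "wrist_torque": the same for the moment, N m; "opening": opening from 0.0 (shut) to 1.0 (fully open); "finger_force": force on a finger pad.
Only numpy, scipy, OpenCV 4.12 (cv2) and the standard library are available. Lean on these libraries where they do the work, as an engineer would, in place of code of your own. Each camera call takes 0.05 s, during which the arm holds its last target. There are 200 camera calls.

TASK

Press the latch pad on top of the little spice cabinet so that its hidden drawer springs out, and stand the tall dark-capped spice jar upright in the drawer. Then push the drawer fully home until it latches and stays shut. Do not tip the jar over, and leave the salt shaker and the salt packet where they are.

Things in the scene. Friction and masses are not known exactly. Their poses are not given: they have to be found in the camera images.
- cabinet: Fixed handleless grey cabinet with a pale wooden front, 200 deep, 170 wide, 140 mm high, on the worktop. Origin: middle of the lower front edge of the closed drawer front, at worktop height. x points from the front into the cabinet, y to the left when looking along x, z up. The drawer comes out along -x. The grey carcass begins 20 mm behind the origin.
- latch_top (a point): Centre of the top face of the steel latch pad (32 mm in cabinet x by 70 mm in cabinet y) in a low steel collar on the cabinet's top, 48 mm behind the front; at rest 152 mm above the worktop.
- latch (a joint): Travel of the latch pad straight down, m: 0 at rest, 0.009 fully down. Sprung: about 2.5 N to start and 5 N fully down. The drawer is released at 0.004 to 0.007; the pad comes up again by itself.
- drawer (a joint): How far the drawer is out, m: 0 shut and latched, 0.130 fully out. A spring pushes it out, 6 N shut, 3 N out; once released it runs fully out within about 1 s. To shut it, push its front about 3 mm past 0 (stop at -0.008), up to about 12 N, so that the catch snaps; then it stays at 0. Not caught, it springs out again.
- drawer_front (a point): Point on the outer face of the drawer's front, in its middle, 70 mm above the worktop; moves with the drawer, axes as the cabinet's. The front is a flat panel without a handle, 170 wide, 12 mm thick, from 4 to 140 mm above the worktop.
- drawer_place (a point): On the drawer's floor, middle of the part open from above when fully out: 13 mm above the worktop, 88 mm behind the front's outer face; moves with it, axes as the cabinet's. Floor 142 mm wide between 50 mm high walls, reaching 76 mm to the front, 79 mm to the back (cabinet's top covers it from 62 mm on). A 36 mm wide strike sticks out 26 mm behind the front's top middle. Inside height 118 mm.
- spice_jar: The spice jar: clear round jar with a printed label and a dark screw cap, 44 mm in diameter, 105 mm high, 110 g, standing upright on the worktop. Origin: centre of its underside, z up. Wall cupboards with bar handles hang over the back of the worktop: above 0.43 m keep the arm short of x = 0.57 m.
- mill: Bystander: clear round salt shaker with a grey domed top, 44 mm in diameter, 90 mm high, upright. Origin: centre of its underside.
- salt_box: Bystander: upright cardboard salt packet, white, red and blue, 39 x 59 mm and 92 mm high. Origin: centre of its underside.

How it is judged:
By the outcome, as a careful person would: the job done as asked, in the order asked, and still so for the second after the job is handed in, with the robot touching nothing.
It also fails if it takes over 72 s, if anything falls off the work surface, if the arm or the gripper's body presses on something with over 40 N, if the wrist force passes 120 N, or if a joint passes its speed limit or range.

## Working session

There is one attempt and no reset: what is moved stays moved. The work goes in short steps, Python scripts to look and compute and a tool call to move; the robot and the scene stay as the last step left them, time stands still between calls to the robot, and variables do not carry over. Pictures are saved under pics/ and viewed, at most 10 in all, crops included, and the job is handed in when it is done.

```bash
ls; mkdir -p pics
```

Create h.py:
```python
import numpy as np, cv2, pickle
from scipy.spatial.transform import Rotation as R
from plant import ctrl
def snap(n,f):
    c=ctrl.read_camera(n); cv2.imwrite(f'pics/{f}.png',c["pixels"][:,:,::-1]); pickle.dump(c,open(f'pics/{f}.pkl','wb')); return c
def load(f): return pickle.load(open(f'pics/{f}.pkl','rb'))
def ray(c,u,v):
    d=np.linalg.solve(np.array(c["camera_matrix"]),[u,v,1.]); return np.array(c["xyz"]),R.from_quat(c["orientation"]).apply(d)
def onz(c,u,v,z):
    o,d=ray(c,u,v); return o+d*(z-o[2])/d[2]
def tri(*obs):
    A=np.zeros((3,3));b=np.zeros(3)
    L=[ray(*o) for o in obs]
    for o,d in L:
        d=d/np.linalg.norm(d);P=np.eye(3)-np.outer(d,d);A+=P;b+=P@o
    x=np.linalg.solve(A,b); return x,[float(np.linalg.norm(np.cross(x-o,d/np.linalg.norm(d)))) for o,d in L]
def proj(c,p):
    q=np.array(c["camera_matrix"])@R.from_quat(c["orientation"]).inv().apply(np.array(p)-c["xyz"]); return q[:2]/q[2]
def totool(v):
    s=ctrl.get_state(); return R.from_quat(s["tcp_rot"]).inv().apply(v)
```

Run:
```python
from h import *
np.set_printoptions(precision=3,suppress=True)
for n in("scene","top"):
    c=snap(n,n+"0"); print(n,c["xyz"],R.from_quat(c["orientation"]).as_matrix(),c["camera_matrix"])
s=ctrl.get_state();print(s)
```

```text
pics
plant.py
scene [-0.348  0.205  1.027] [[-0.206 -0.719  0.663]
 [-0.978  0.139 -0.154]
 [ 0.018 -0.681 -0.732]] [[469.314   0.    287.357]
 [  0.    469.314 211.408]
 [  0.      0.      1.   ]]
top [0.354 0.042 1.384] [[-0.025 -0.996  0.088]
 [-1.     0.025 -0.005]
 [ 0.003 -0.089 -0.996]] [[517.061   0.    281.123]
 [  0.    517.061 207.221]
 [  0.      0.      1.   ]]
{'time': 0.1, 'qpos': array([-1.429,  0.287,  1.578, -0.   ,  1.279, -0.15 ]), 'dq': array([ 0.001, -0.001, -0.005, -0.001, -0.001,  0.002]), 'joint_efforts': array([  0.001, -40.73 , -29.37 ,  -0.   ,   0.003,   0.   ]), 'eef_pos': array([ 0.194, -0.646,  0.23 ]), 'tcp_rot': array([ 0.989,  0.145,  0.   , -0.001]), 'contact_force': array([-0.56 ,  0.351,  0.351]), 'wrist_torque': array([ 0.047,  0.041, -0.012]), 'finger_force': 0.0, 'opening': 1.0002329978369804}
```

View pics/scene0.png

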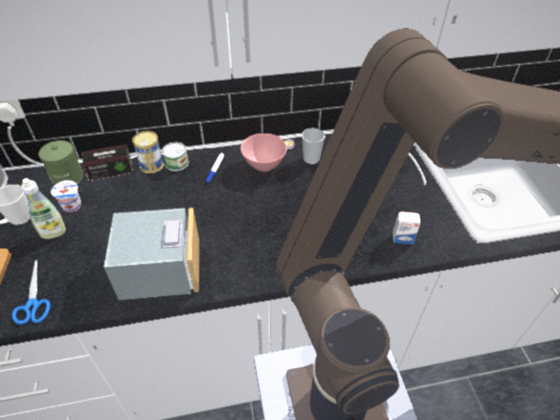

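View pics/top0.png

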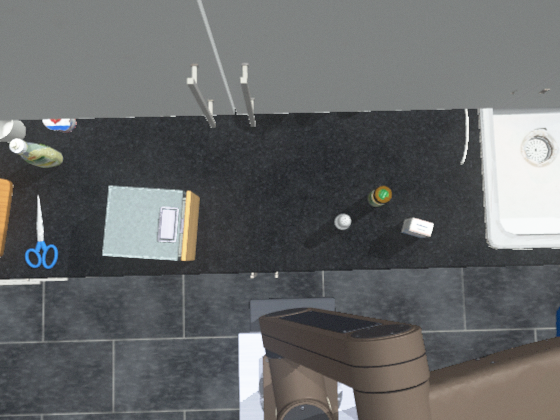

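The scene view shows the cabinet at about (155,255), its pad at (172,233) and its front facing right. The arm hides the jar. The top view shows the jar at (381,196), shaker at (343,222), packet at (418,228) and pad at (168,224). I'll zoom in for the corners.

Run:
```python
from h import *
np.set_printoptions(precision=3,suppress=True)
t=load("top0");s=load("scene0")
print("pad",tri((t,168,224),(s,172,233)))
print("jar cap", onz(t,381.5,195.5,.105),"mill",onz(t,343,222,.085),"box",onz(t,418,227,.092))
a=cv2.resize(t["pixels"][175:275,95:211],None,fx=3.4,fy=3.4,interpolation=cv2.INTER_CUBIC)
b=cv2.resize(s["pixels"][200:300,105:221],None,fx=3.4,fy=3.4,interpolation=cv2.INTER_CUBIC)
d=cv2.resize(t["pixels"][175:245,320:440],None,fx=3.4,fy=3.4,interpolation=cv2.INTER_CUBIC)
im=np.zeros((590,800,3),np.uint8);im[:340,:394]=a;im[:340,400:794]=b;im[345:345+238,:408]=d
cv2.imwrite("pics/z.png",im[:,:,::-1])
```

```text
pad (array([0.43 , 0.31 , 0.149]), [0.0018125750135872681, 0.0018125750135873733])
jar cap [ 0.491 -0.214  0.105] mill [ 0.428 -0.119  0.085] box [ 0.41  -0.305  0.092]
```

View pics/z.png

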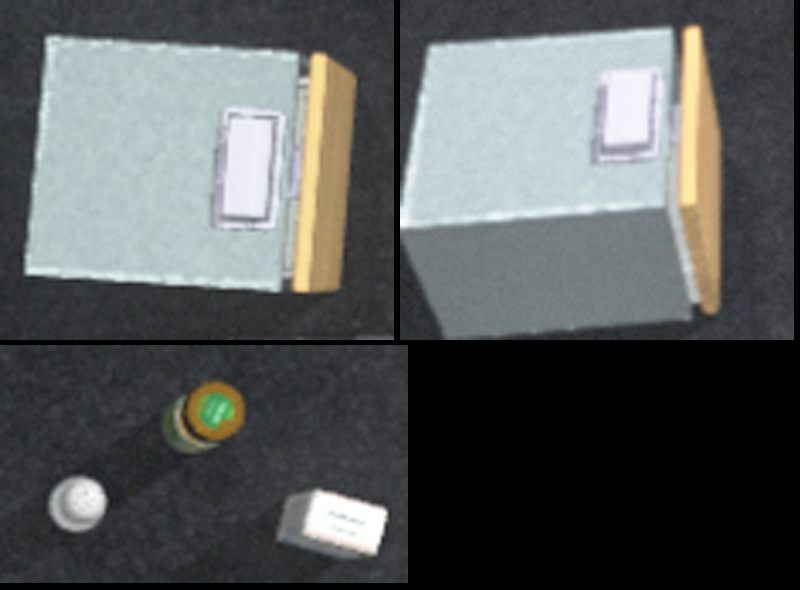

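The zoom shows the pad centre at top (167.6,223.8). The outer top edge of the wood front runs from about (191,192) to (185.5,261). The jar has an amber-brown cap with a green sticker; the shaker is grey and the packet white.

Run:
```python
from h import *
np.set_printoptions(precision=4,suppress=True)
t=load("top0");s=load("scene0")
T=lambda x,y:(t,95+x/3.4-.35,175+y/3.4-.35)
S=lambda x,y:(s,105+(x-400)/3.4-.35,200+y/3.4-.35)
J=lambda x,y:(t,320+x/3.4-.35,175+(y-345)/3.4-.35)
print("pad",tri(T(247,166),S(629,108)), onz(*T(247,166),.152))
print("F far",tri(T(327,57),S(698,28)),onz(*T(327,57),.14))
print("F near",tri(T(308,292),S(696,207)),onz(*T(308,292),.14))
P=[onz(*T(*q),.14) for q in [(48,37),(25,272),(298,52),(281,290)]];print("carc",P)
print("jar",onz(*J(217,411),.105),"mill",onz(*J(78,503),.08),"box",[onz(*J(*q),.092)for q in[(318,490),(388,507),(378,556),(307,542)]])
f,n=onz(*T(327,57),.14),onz(*T(308,292),.14)
d=n-f;print("width",np.linalg.norm(d))
for a in[d,P[1]-P[0],P[3]-P[2]]:print("axis x yaw from front", np.degrees(np.arctan2(-a[0],a[1]))) 
for a in[P[0]-P[2],P[1]-P[3]]:print("side yaw",np.degrees(np.arctan2(a[1],a[0])),np.linalg.norm(a))
```

```text
pad (array([0.4312, 0.3095, 0.154 ]), [0.0011049244724251003, 0.0011049244724250498]) [0.4312 0.3088 0.152 ]
F far (array([0.5077, 0.2551, 0.1466]), [0.0021513455283629136, 0.0021513455283629066]) [0.5082 0.254  0.14  ]
F near (array([0.3423, 0.2697, 0.1428]), [0.001193337378572853, 0.0011933373785729005]) [0.3421 0.269  0.14  ]
carc [array([0.5275, 0.4525, 0.14  ]), array([0.3611, 0.468 , 0.14  ]), array([0.5123, 0.2746, 0.14  ]), array([0.3439, 0.288 , 0.14  ])]
jar [ 0.494  -0.2193  0.105 ] mill [ 0.4306 -0.1182  0.08  ] box [array([ 0.435 , -0.2939,  0.092 ]), array([ 0.4212, -0.3449,  0.092 ]), array([ 0.3854, -0.3357,  0.092 ]), array([ 0.3969, -0.284 ,  0.092 ])]
width 0.16681536930715857
axis x yaw from front 84.8488498697521
axis x yaw from front 84.69296446264772
axis x yaw from front 85.46748265500241
side yaw 85.11997391284618 0.1785401765076309
side yaw 84.55740175580952 0.18081868305945456
```
Cabinet yaw 85°. cabinet x = (cos85, sin85)=(0.087,0.996), cab y=(-0.996,0.087). Front centre: (0.4252,0.2615). Check pad: front + 0.048*x = (0.4294,0.309) OK.

Pad, front and carcass agree: cabinet yaw is about 85°, the front centre is about (0.425,0.262) and the pad height is 0.152–0.154. I'll fly above the jar for a wrist view.

Call:
{"api": "send_path", "payload": {"increments": [[[0.04, -0.03, -0.01, 0, 0, -0.12, 1], [0.085, -0.065, -0.02, 0, 0, -0.25, 1], [0.13, -0.10, -0.03, 0, 0, -0.38, 1], [0.175, -0.135, -0.04, 0, 0, -0.5, 1], [0.22, -0.17, -0.05, 0, 0, -0.63, 1], [0.265, -0.205, -0.06, 0, 0, -0.76, 1], [0.31, -0.24, -0.07, 0, 0, -0.9, 1], [0.35, -0.275, -0.08, 0, 0, -1.02, 1], [0.39, -0.305, -0.09, 0, 0, -1.12, 1], [0.41, -0.322, -0.1, 0, 0, -1.19, 1]]]}}

```text
time: 1.35
eef_pos: [0.4951, -0.2178, 0.3311]
tcp_rot: [0.736, 0.677, 0.0, -0.0]
contact_force: [-0.0, -0.8, -0.3]
opening: 1.0
finger_force: 0.0
```

Run:
```python
from h import *
np.set_printoptions(precision=3,suppress=True)
c=snap("wrist","w1");print(c["xyz"],R.from_quat(c["orientation"]).as_matrix(),c["camera_matrix"])
s=ctrl.get_state();print(s["eef_pos"],R.from_quat(s["tcp_rot"]).as_matrix(),s["qpos"],s["contact_force"])
snap("scene","s1");snap("top","t1")
```

```text
[ 0.501 -0.151  0.474] [[ 0.997 -0.079 -0.022]
 [-0.082 -0.96  -0.267]
 [ 0.     0.268 -0.964]] [[347.526   0.    283.916]
 [  0.    347.526 208.371]
 [  0.      0.      1.   ]]
[ 0.496 -0.216  0.333] [[ 0.081  0.997  0.003]
 [ 0.997 -0.081  0.001]
 [ 0.001  0.003 -1.   ]] [-0.6   -0.074  1.784  0.003  1.43  -0.519] [1.131 1.34  1.281]
```

View pics/w1.png

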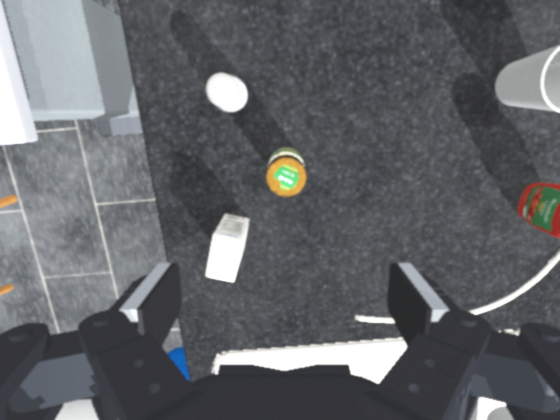

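The wrist view shows the jar cap at about (286,177), shaker at (227,92) and packet at (228,248). I'll triangulate the cap with a mask in both the top and wrist views.

Run:
```python
from h import *
np.set_printoptions(precision=4,suppress=True)
def cap(c,box):
    u0,v0,u1,v1=box; p=c["pixels"][v0:v1,u0:u1]; h=cv2.cvtColor(p,cv2.COLOR_RGB2HSV)
    m=((h[...,1]>140)&(h[...,2]>90)&(h[...,0]<75)&(h[...,0]>8)).astype(np.uint8)
    k=max(cv2.findContours(m,cv2.RETR_EXTERNAL,cv2.CHAIN_APPROX_NONE)[0],key=cv2.contourArea)
    (x,y),r=cv2.minEnclosingCircle(k); print(x+u0,y+v0,r,cv2.fitEllipse(k)); return c,x+u0,y+v0
t=load("top0");w=load("w1")
a=cap(t,(360,175,400,215));b=cap(w,(260,150,315,205))
print(tri(a,b),onz(*a,.105),onz(*b,.105))
```

```text
382.880952835083 193.880952835083 8.391124725341797 ((22.94672966003418, 18.970558166503906), (15.893383026123047, 16.14158821105957), 121.68248748779297)
285.77463722229004 176.45153427124023 19.550193786621094 ((25.850709915161133, 26.406776428222656), (37.38884353637695, 38.18257522583008), 101.36856842041016)
(array([ 0.4971, -0.2224,  0.0813]), [0.0002956538053386839, 0.0002956538053386449]) [ 0.4945 -0.2179  0.105 ] [ 0.4974 -0.2178  0.105 ]
```

Call:
{"api": "send_path", "payload": {"increments": [[[0.06, 0, 0, 0, 0, 0, 0], [0.12, -0.005, 0, 0, 0, 0, 0], [0.18, -0.01, 0, 0, 0, 0, 0], [0.24, -0.02, 0, 0, 0, 0, 0], [0.3, -0.03, 0, 0, 0, 0, 0], [0.36, -0.04, 0.02, 0, 0, 0, 0], [0.42, -0.07, 0.04, 0, 0, 0, 0], [0.47, -0.09, 0.08, 0, 0, 0, 0], [0.515, -0.1, 0.12, 0, 0, 0, 0], [0.52, -0.11, 0.14, 0, 0, 0, 0]]]}}

```text
time: 2.75
eef_pos: [0.4296, 0.308, 0.1882]
tcp_rot: [0.738, 0.675, -0.002, -0.0]
contact_force: [-1.0, -0.2, -0.3]
opening: -0.0
finger_force: 0.0
```

The xy position agrees within 3 mm, but the height is poorly conditioned by this near-parallel pair. I'll re-measure it with the scene camera now that the arm is out of the way. Pressing the pad next.

Call:
{"api": "send_path", "payload": {"increments": [[[0, 0, 0.015, 0, 0, 0, 0], [0, 0, 0.03, 0, 0, 0, 0], [0, 0, 0.036, 0, 0, 0, 0], [0, 0, 0.04, 0, 0, 0, 0], [0, 0, 0.044, 0, 0, 0, 0]]]}}

```text
time: 3.38
eef_pos: [0.4319, 0.3071, 0.1492]
tcp_rot: [0.738, 0.675, 0.0, 0.001]
contact_force: [-1.9, -3.3, 7.2]
opening: 0.001
finger_force: 3.5
```

Call:
{"api": "send_path", "payload": {"increments": [[[0, 0, -0.02, 0, 0, 0, 0], [0, 0, -0.06, 0, 0, 0, 0], [0, 0, -0.1, 0, 0, 0, 0], [0, 0, -0.1, 0, 0, 0, 0]]]}}

```text
time: 3.88
eef_pos: [0.4334, 0.3085, 0.2527]
tcp_rot: [0.738, 0.675, 0.005, 0.002]
contact_force: [-0.1, 0.7, -0.5]
opening: -0.002
finger_force: 0.0
```

Run:
```python
from h import *
s=snap("scene","s2");t=snap("top","t2");snap("wrist","w2")
im=np.hstack([s["pixels"][160:320,100:460],t["pixels"][120:280,90:450]]);cv2.imwrite("pics/z2.png",im[:,:,::-1])
```

```text
(no output)
```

View pics/z2.png

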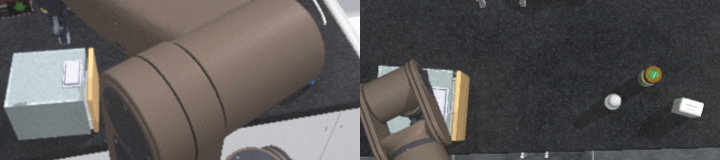

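The drawer front is still against the carcass, at about (95,90) in the left half, so the press was too shallow. I'll press deeper, watching the force.

Call:
{"api": "send_path", "payload": {"increments": [[[0, 0, 0.05, 0, 0, 0, 0], [0, 0, 0.085, 0, 0, 0, 0], [0, 0, 0.1, 0, 0, 0, 0], [0, 0, 0.105, 0, 0, 0, 0], [0, 0, 0.108, 0, 0, 0, 0], [0, 0, 0.108, 0, 0, 0, 0]]]}}

```text
time: 4.78
eef_pos: [0.4299, 0.3073, 0.1428]
tcp_rot: [0.738, 0.675, -0.003, -0.001]
contact_force: [-11.0, -5.3, 17.1]
opening: 0.004
finger_force: 8.5
```

Run:
```python
from h import *
print(ctrl.get_state()["eef_pos"],ctrl.get_state()["contact_force"])
t=snap("top","t3");s=snap("scene","s3")
im=np.hstack([s["pixels"][160:320,100:460],t["pixels"][120:280,90:450]]);cv2.imwrite("pics/z3.png",im[:,:,::-1])
```

```text
[0.42987459 0.30729277 0.14283534] [-10.99477016  -5.28228935  17.12453721]
```

Run:
```python
from h import *
# wood-colour extent (top view), old versus new
for f in("t2","t3","s2","s3"):
    h=cv2.cvtColor(load(f)["pixels"],cv2.COLOR_RGB2HSV)[150:330,90:300]
    m=((h[...,0]>12)&(h[...,0]<25)&(h[...,1]>90)&(h[...,2]>120)).astype(np.uint8)
    k=max(cv2.findContours(m,0,2)[0],key=cv2.contourArea);x,y,w,g=cv2.boundingRect(k);print(f,x+90,y+150,w,g)
```

```text
t2 181 190 19 71
t3 220 193 15 71
s2 188 208 11 84Traceback (most recent call last):
  File "<stdin>", line 6, in <module>
ValueError: max() iterable argument is empty
```

The drawer was released: the wood in the top view moved from u=181 to 220 and is still running. I'll rise and return to the jar.

Call:
{"api": "send_path", "payload": {"increments": [[[0, 0, -0.03, 0, 0, 0, 0], [0, 0, -0.08, 0, 0, 0, 0], [-0.03, 0, -0.12, 0, 0, 0, 0], [-0.09, 0.02, -0.13, 0, 0, 0, 0], [-0.15, 0.04, -0.14, 0, 0, 0, 0], [-0.21, 0.06, -0.14, 0, 0, 0, 0], [-0.27, 0.08, -0.14, 0, 0, 0, 0.5], [-0.33, 0.1, -0.14, 0, 0, 0, 1], [-0.37, 0.105, -0.14, 0, 0, 0, 1], [-0.4, 0.11, -0.14, 0, 0, 0, 1]]]}}

```text
time: 6.12
eef_pos: [0.5051, -0.103, 0.2797]
tcp_rot: [0.739, 0.674, 0.0, 0.0]
contact_force: [0.2, 0.4, 0.1]
opening: 0.846
finger_force: 0.0
```

Run:
```python
from h import *
t=snap("top","t4");s=snap("scene","s4");snap("wrist","w4");print(ctrl.get_state()["eef_pos"])
im=np.vstack([np.hstack([s["pixels"][160:320,100:460],t["pixels"][120:280,90:450]]),np.hstack([load("w4")["pixels"][:,:],np.zeros((420,160,3),np.uint8)])]);cv2.imwrite("pics/z4.png",im[:,:,::-1])
```

```text
[ 0.50505158 -0.10180804  0.27953208]
```

View pics/z4.png

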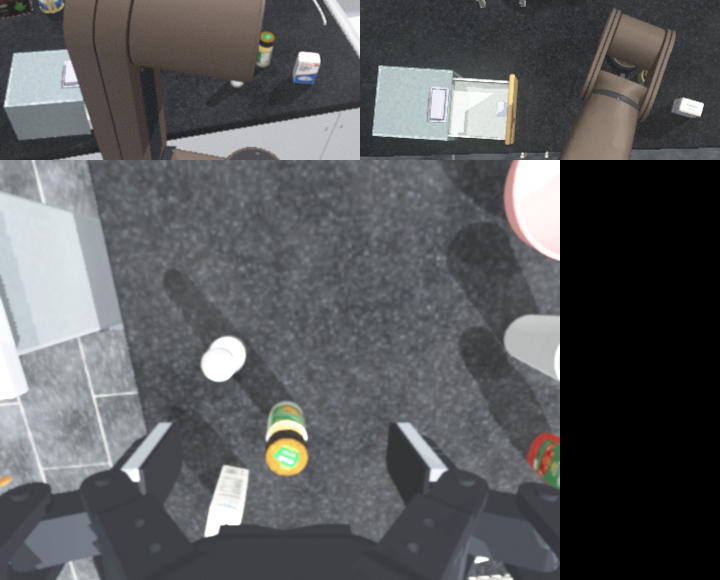

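The scene view now shows the jar cap at about (366,196). The top view shows the drawer fully out, with its front at about u=602–606, and the wrist view shows the cap at (287,291). I'll triangulate the jar from these and measure the open drawer.

Run:
```python
from h import *
np.set_printoptions(precision=4,suppress=True)
def cap(c,box,hi=75):
    u0,v0,u1,v1=box; p=c["pixels"][v0:v1,u0:u1]; h=cv2.cvtColor(p,cv2.COLOR_RGB2HSV)
    m=((h[...,1]>140)&(h[...,2]>90)&(h[...,0]<hi)&(h[...,0]>8)).astype(np.uint8)
    k=max(cv2.findContours(m,cv2.RETR_EXTERNAL,cv2.CHAIN_APPROX_NONE)[0],key=cv2.contourArea)
    e=cv2.fitEllipse(k); print(e[0][0]+u0,e[0][1]+v0,e[1]); return c,e[0][0]+u0,e[0][1]+v0
t0=load("top0");w1=load("w1");w4=load("w4");s4=load("s4")
O=[cap(t0,(360,175,400,215)),cap(w1,(260,150,315,205)),cap(w4,(262,268,312,320)),cap(s4,(355,188,378,203))]
print(tri(*O));print(tri(O[0],O[3]),tri(O[1],O[2]),tri(O[2],O[3]))
for o in O: print(onz(*o,.105))
t=load("t4")
a=cv2.resize(t["pixels"][175:275,165:260],None,fx=6,fy=6,interpolation=cv2.INTER_CUBIC);cv2.imwrite("pics/z5.png",a[:,:,::-1])
ex=np.array([np.cos(np.radians(85)),np.sin(np.radians(85)),0]);ey=np.array([-ex[1],ex[0],0]);o=np.array([.4252,.2615,0])
for n,p in dict(place=(-.042,0,.013),fl=(-.130,.085,.14),fr=(-.13,-.085,.14),fi=(-.118,-.085,.14)).items():
    q=o+ex*p[0]+ey*p[1];q[2]=p[2];print(n,q,proj(t,q),(proj(t,q)-[165,175])*6+2.5)
```

```text
382.9467296600342 193.9705581665039 (15.893383026123047, 16.14158821105957)
285.85070991516113 176.40677642822266 (37.38884353637695, 38.18257522583008)
286.2773132324219 296.21936798095703 (35.40746307373047, 40.30322265625)
366.8049592971802 196.68233585357666 (9.69546127319336, 12.346027374267578)
(array([ 0.4967, -0.2166,  0.1078]), [0.002870516738987614, 0.001028102033588932, 0.0011421199503298812, 0.001433514377083019])
(array([ 0.4939, -0.2153,  0.1118]), [0.0014298580180167498, 0.001429858018016718]) (array([ 0.4976, -0.2178,  0.105 ]), [8.262471010819226e-05, 8.262471010818762e-05]) (array([ 0.4978, -0.2158,  0.1079]), [0.0002504182232000232, 0.0002504182232000504])
[ 0.4943 -0.218   0.105 ]
[ 0.4975 -0.2178  0.105 ]
[ 0.4977 -0.2178  0.105 ]
[ 0.5003 -0.2169  0.105 ]
place [0.4215 0.2197 0.013 ] [212.3302 229.2599] [286.4811 328.0591]
fl [0.3292 0.1394 0.14  ] [239.5137 264.5707] [449.5824 539.9244]
fr [0.4985 0.1246 0.14  ] [244.3725 194.0595] [478.7348 116.8572]
fi [0.4996 0.1365 0.14  ] [239.4256 193.7524] [449.0535 115.0142]
```

View pics/z5.png

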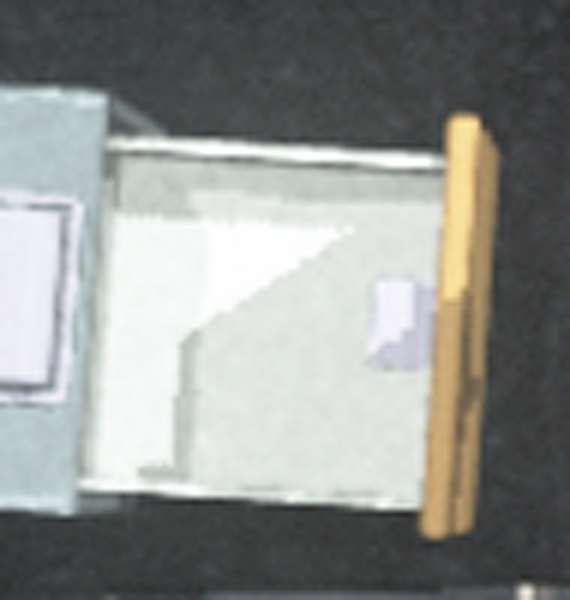

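The predicted front corners match the picture within about 1 px, so the drawer is fully out, and its place is at (0.4215,0.2197). The jar top is at (0.4975,−0.2178), height about 0.105–0.108, which checks. Going down to grasp.

Call:
{"api": "send_path", "payload": {"increments": [[[-0.05, 0.001, 0.02, 0, 0, 0, 1], [-0.09, 0.002, 0.04, 0, 0, 0, 1], [-0.116, 0.002, 0.06, 0, 0, 0, 1], [-0.116, 0.002, 0.1, 0, 0, 0, 1], [-0.116, 0.002, 0.14, 0, 0, 0, 1], [-0.116, 0.002, 0.175, 0, 0, 0, 1], [-0.116, 0.002, 0.2, 0, 0, 0, 1], [-0.116, 0.002, 0.218, 0, 0, 0, 1], [-0.116, 0.002, 0.218, 0, 0, 0, 1]]]}}

```text
time: 7.4
eef_pos: [0.4961, -0.2151, 0.0602]
tcp_rot: [0.738, 0.675, -0.0, -0.001]
contact_force: [-0.4, 0.8, 0.2]
opening: 1.0
finger_force: 0.0
```

Call:
{"api": "send_path", "payload": {"increments": [[[0, 0, 0, 0, 0, 0, 0.7], [0, 0, 0, 0, 0, 0, 0.55], [0, 0, 0, 0, 0, 0, 0.4], [0, 0, 0, 0, 0, 0, 0.3], [0, 0, 0, 0, 0, 0, 0.3], [0, 0, 0, 0, 0, 0, 0.3]]], "force": 25}}

```text
time: 8.15
eef_pos: [0.4973, -0.2168, 0.0627]
tcp_rot: [0.738, 0.675, 0.0, 0.001]
contact_force: [-1.1, 1.6, 6.1]
opening: 0.505
finger_force: 25.5
```

Call:
{"api": "send_path", "payload": {"increments": [[[0, 0, -0.015, 0, 0, 0, 0.3], [0, 0, -0.05, 0, 0, 0, 0.3], [0, 0, -0.1, 0, 0, 0, 0.3], [0.02, -0.005, -0.15, 0, 0, 0, 0.3], [0.06, -0.015, -0.19, 0, 0, 0, 0.3], [0.11, -0.03, -0.21, 0, 0, 0, 0.3], [0.16, -0.04, -0.21, 0, 0, 0, 0.3], [0.21, -0.055, -0.21, 0, 0, 0, 0.3], [0.26, -0.07, -0.21, 0, 0, 0, 0.3], [0.3, -0.08, -0.21, 0, 0, 0, 0.3]]]}}

```text
time: 9.4
eef_pos: [0.4425, 0.0914, 0.2716]
tcp_rot: [0.738, 0.675, 0.0, 0.0]
contact_force: [1.0, 0.2, -1.5]
opening: 0.51
finger_force: 25.9
```

Call:
{"api": "send_path", "payload": {"increments": [[[0.03, -0.007, 0, 0, 0, 0, 0.3], [0.06, -0.015, 0, 0, 0, 0, 0.3], [0.09, -0.022, 0, 0, 0, 0, 0.3], [0.115, -0.029, 0, 0, 0, 0, 0.3], [0.129, -0.031, 0, 0, 0, 0, 0.3], [0.129, -0.031, 0, 0, 0, 0, 0.3], [0.129, -0.031, 0, 0, 0, 0, 0.3]]]}}

```text
time: 10.28
eef_pos: [0.4243, 0.2202, 0.2713]
tcp_rot: [0.738, 0.675, -0.0, 0.0]
contact_force: [0.2, 1.4, -1.7]
opening: 0.508
finger_force: 25.9
```

Run:
```python
from h import *
np.set_printoptions(precision=4,suppress=True)
t=snap("top","t6");s=snap("scene","s6");w=snap("wrist","w6")
st=[ctrl.get_state() for _ in range(1)][0];print(st["eef_pos"],st["opening"],st["finger_force"],st["contact_force"])
im=np.vstack([np.hstack([s["pixels"][160:320,100:460],t["pixels"][120:280,90:450]]),np.hstack([w["pixels"],np.zeros((420,160,3),np.uint8)])]);cv2.imwrite("pics/z6.png",im[:,:,::-1])
```

```text
[0.4244 0.2201 0.2713] 0.508610832304301 25.91834125632886 [ 0.1169 -0.0619 -0.9067]
```

View pics/z6.png

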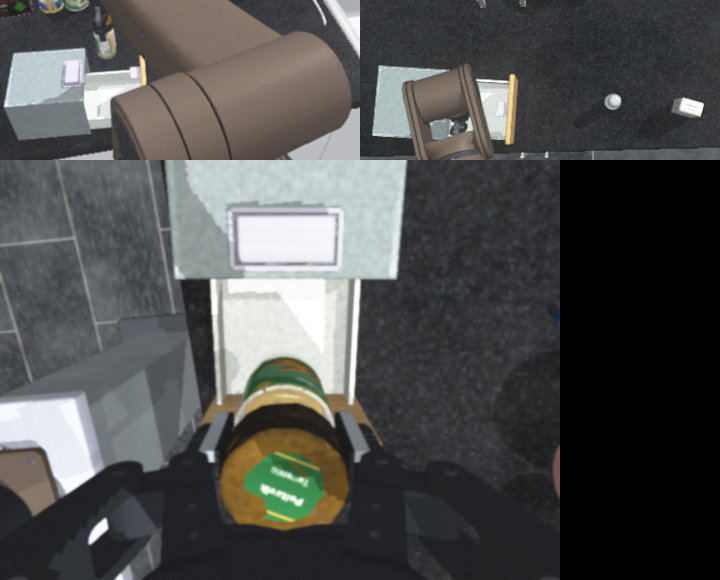

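The jar is held upright over the drawer. The wrist view puts the pad at (286,79), the carcass front edge at (176–398, 118) and the jar centred at u≈286. A quick check of lateral alignment from the wrist view.

Run:
```python
from h import *
np.set_printoptions(precision=4,suppress=True)
w=load("w6")
pad=onz(w,286,79,.152);l=onz(w,176,118,.14);r=onz(w,398,118,.14)
print("pad",pad,"edge",l,r,np.linalg.norm(l-r),"yaw",np.degrees(np.arctan2(-(l-r)[0],(l-r)[1])))
a=onz(w,215,230,.063);b=onz(w,352,230,.063);print("walls",a,b,np.linalg.norm(a-b))
ex=np.array([np.cos(np.radians(85)),np.sin(np.radians(85)),0])
print("place via pad",pad-ex*.090,"via edge",(l+r)/2-ex*.062)
```

```text
pad [0.4342 0.3091 0.152 ] edge [0.3481 0.2896 0.14  ] [0.5172 0.2746 0.14  ] 0.1697430535269693 yaw 84.92141189443971
walls [0.3466 0.1721 0.063 ] [0.4925 0.1591 0.063 ] 0.14640148037978123
place via pad [0.4263 0.2194 0.152 ] via edge [0.4273 0.2203 0.14  ]
```

Call:
{"api": "send_path", "payload": {"increments": [[[0, 0, 0.03, 0, 0, 0, 0.3], [0, 0, 0.075, 0, 0, 0, 0.3], [0, 0, 0.12, 0, 0, 0, 0.3], [0, 0, 0.155, 0, 0, 0, 0.3], [0, 0, 0.175, 0, 0, 0, 0.3], [0, 0, 0.185, 0, 0, 0, 0.3], [0, 0, 0.19, 0, 0, 0, 0.3], [0, 0, 0.19, 0, 0, 0, 0.3]]]}}

```text
time: 11.42
eef_pos: [0.4247, 0.2209, 0.0819]
tcp_rot: [0.738, 0.675, 0.0, 0.0]
contact_force: [-0.5, -0.4, -1.8]
opening: 0.51
finger_force: 25.9
```

Call:
{"api": "send_path", "payload": {"increments": [[[0, 0, 0.002, 0, 0, 0, 0.3], [0, 0, 0.004, 0, 0, 0, 0.3], [0, 0, 0.006, 0, 0, 0, 0.3], [0, 0, 0.006, 0, 0, 0, 0.3]]]}}

```text
time: 11.92
eef_pos: [0.4244, 0.221, 0.0757]
tcp_rot: [0.738, 0.675, 0.0, 0.0]
contact_force: [-1.9, 1.1, 0.9]
opening: 0.505
finger_force: 26.0
```

Call:
{"api": "send_path", "payload": {"increments": [[[0, 0, 0.001, 0, 0, 0, 0.3], [0, 0, 0.002, 0, 0, 0, 0.3], [0, 0, 0.002, 0, 0, 0, 0.3]]]}}

```text
time: 12.3
eef_pos: [0.4247, 0.2213, 0.0756]
tcp_rot: [0.738, 0.675, -0.0, -0.0]
contact_force: [-4.5, -1.5, 12.0]
opening: 0.505
finger_force: 27.0
```

The jar is on the floor: z stopped and the force rose to 12 N. I'll ease off, release and rise.

Call:
{"api": "send_path", "payload": {"increments": [[[0, 0, -0.0015, 0, 0, 0, 0.3], [0, 0, -0.0015, 0, 0, 0, 0.55], [0, 0, -0.0015, 0, 0, 0, 0.65], [0, 0, -0.0015, 0, 0, 0, 0.8], [0, 0, -0.0015, 0, 0, 0, 0.9], [0, 0, -0.0015, 0, 0, 0, 0.9]]]}}

```text
time: 13.05
eef_pos: [0.4241, 0.2208, 0.0747]
tcp_rot: [0.738, 0.675, -0.0, -0.0]
contact_force: [0.3, 0.2, 1.0]
opening: 0.899
finger_force: 0.0
```

Call:
{"api": "send_path", "payload": {"increments": [[[0, 0, -0.02, 0, 0, 0, 0.9], [0, 0, -0.05, 0, 0, 0, 0.9], [0, 0, -0.09, 0, 0, 0, 0.9], [0, 0, -0.14, 0, 0, 0, 0.9], [0, 0, -0.19, 0, 0, 0, 0.9], [-0.04, 0, -0.19, 0, 0, 0, 0.5], [-0.09, 0, -0.19, 0, 0, 0, 0], [-0.14, 0, -0.19, 0, 0, 0, 0], [-0.16, 0, -0.19, 0, 0, 0, 0], [-0.16, 0, -0.19, 0, 0, 0, 0]]]}}

```text
time: 14.3
eef_pos: [0.4099, 0.0605, 0.2648]
tcp_rot: [0.739, 0.674, 0.0, 0.0]
contact_force: [-0.2, 0.3, -0.2]
opening: -0.0
finger_force: 0.0
```

Run:
```python
from h import *
np.set_printoptions(precision=4,suppress=True)
t=snap("top","t7");s=snap("scene","s7");w=snap("wrist","w7")
print(ctrl.get_state()["eef_pos"])
im=np.vstack([np.hstack([s["pixels"][160:320,100:460],t["pixels"][120:280,90:450]]),np.hstack([w["pixels"],np.zeros((420,160,3),np.uint8)])]);cv2.imwrite("pics/z7.png",im[:,:,::-1])
```

```text
[0.41   0.0621 0.2648]
```

View pics/z7.png

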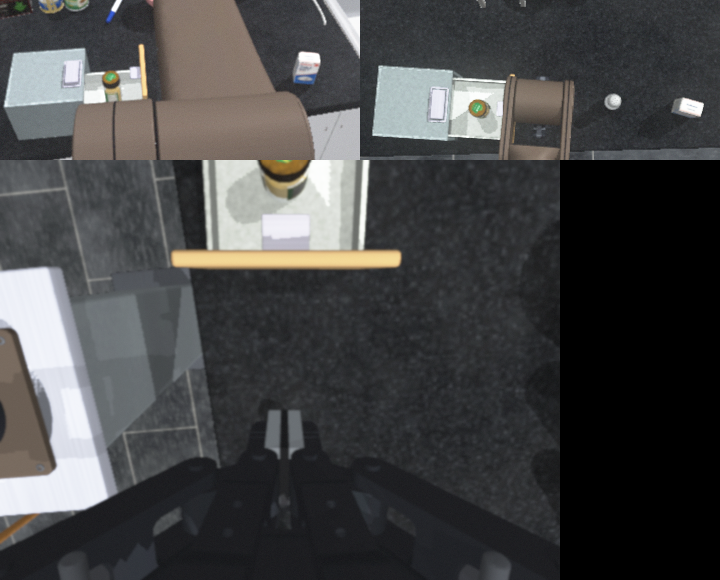

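The jar stands upright in the drawer: scene crop (110,82), top crop (480,108). The shut fingers line up with the middle of the front at column 286. I'll lower them in front of it and push gently.

Call:
{"api": "send_path", "payload": {"increments": [[[0, 0, 0.05, 0, 0, 0, 0], [0, 0, 0.1, 0, 0, 0, 0], [0, 0, 0.14, 0, 0, 0, 0], [0.01, 0, 0.168, 0, 0, 0, 0], [0.03, 0, 0.168, 0, 0, 0, 0], [0.042, 0, 0.168, 0, 0, 0, 0], [0.049, 0, 0.168, 0, 0, 0, 0], [0.054, 0, 0.168, 0, 0, 0, 0], [0.058, 0, 0.168, 0, 0, 0, 0], [0.062, 0, 0.168, 0, 0, 0, 0]]]}}

```text
time: 15.7
eef_pos: [0.4156, 0.1226, 0.0971]
tcp_rot: [0.738, 0.675, -0.001, 0.001]
contact_force: [-0.8, -4.3, 0.3]
opening: 0.001
finger_force: 0.0
```

Call:
{"api": "send_path", "payload": {"increments": [[[0.005, 0, 0, 0, 0, 0, 0], [0.011, 0, 0, 0, 0, 0, 0], [0.018, 0, 0, 0, 0, 0, 0], [0.026, 0, 0, 0, 0, 0, 0], [0.034, 0, 0, 0, 0, 0, 0], [0.042, 0, 0, 0, 0, 0, 0], [0.05, 0, 0, 0, 0, 0, 0], [0.058, 0, 0, 0, 0, 0, 0], [0.066, 0, 0, 0, 0, 0, 0], [0.074, 0, 0, 0, 0, 0, 0]]]}}

```text
time: 16.95
eef_pos: [0.4223, 0.1971, 0.097]
tcp_rot: [0.738, 0.675, -0.0, 0.001]
contact_force: [-0.4, -5.6, 2.3]
opening: -0.001
finger_force: 0.0
```

Call:
{"api": "send_path", "payload": {"increments": [[[0.008, 0, 0, 0, 0, 0, 0], [0.016, 0, 0, 0, 0, 0, 0], [0.024, 0, 0, 0, 0, 0, 0], [0.032, 0, 0, 0, 0, 0, 0], [0.039, 0, 0, 0, 0, 0, 0], [0.045, 0, 0, 0, 0, 0, 0], [0.05, 0, 0, 0, 0, 0, 0], [0.053, 0, 0, 0, 0, 0, 0], [0.056, 0, 0, 0, 0, 0, 0], [0.058, 0, 0, 0, 0, 0, 0]]]}}

```text
time: 18.2
eef_pos: [0.4259, 0.2541, 0.0957]
tcp_rot: [0.738, 0.675, -0.002, -0.0]
contact_force: [-1.4, -6.9, -0.4]
opening: 0.002
finger_force: 0.0
```

Call:
{"api": "send_path", "payload": {"increments": [[[0.001, 0, 0, 0, 0, 0, 0], [0.002, 0, 0, 0, 0, 0, 0], [0.003, 0, 0, 0, 0, 0, 0]]]}}

```text
time: 18.58
eef_pos: [0.4262, 0.2571, 0.0957]
tcp_rot: [0.738, 0.675, -0.002, -0.0]
contact_force: [-1.2, -6.0, 0.6]
opening: 0.004
finger_force: 0.0
```

Call:
{"api": "send_path", "payload": {"increments": [[[0.001, 0, 0, 0, 0, 0, 0], [0.002, 0, 0, 0, 0, 0, 0], [0.002, 0, 0, 0, 0, 0, 0]]]}}

```text
time: 18.95
eef_pos: [0.4262, 0.2574, 0.0957]
tcp_rot: [0.737, 0.676, -0.004, 0.001]
contact_force: [-0.5, -13.4, 2.3]
opening: -0.003
finger_force: 0.0
```

Call:
{"api": "send_path", "payload": {"increments": [[[-0.003, 0, 0, 0, 0, 0, 0], [-0.006, 0, 0, 0, 0, 0, 0], [-0.009, 0, 0, 0, 0, 0, 0], [-0.011, 0, 0, 0, 0, 0, 0], [-0.011, 0, 0, 0, 0, 0, 0]]]}}

```text
time: 19.58
eef_pos: [0.426, 0.2492, 0.0963]
tcp_rot: [0.738, 0.675, -0.0, -0.001]
contact_force: [0.0, -1.3, -0.8]
opening: -0.002
finger_force: 0.0
```

The force peaked at 13 N and is now near zero with the drawer not following, so it looks latched. Backing away and checking.

Call:
{"api": "send_path", "payload": {"increments": [[[-0.02, 0, 0, 0, 0, 0, 0], [-0.05, 0, 0, 0, 0, 0, 0], [-0.1, 0, -0.03, 0, 0, 0, 0], [-0.15, 0, -0.08, 0, 0, 0, 0], [-0.2, 0, -0.13, 0, 0, 0, 0], [-0.26, 0.02, -0.15, 0, 0, 0, 0], [-0.3, 0.03, -0.15, 0, 0, 0, 0], [-0.3, 0.03, -0.15, 0, 0, 0, 0], [-0.3, 0.03, -0.15, 0, 0, 0, 0]]]}}

```text
time: 20.7
eef_pos: [0.4298, -0.0519, 0.2464]
tcp_rot: [0.738, 0.675, 0.0, -0.001]
contact_force: [-0.2, -0.2, -0.0]
opening: -0.002
finger_force: 0.0
```

Run:
```python
from h import *
t=snap("top","t8");s=snap("scene","s8");w=snap("wrist","w8")
for f in("top0","t8"):
    h=cv2.cvtColor(load(f)["pixels"],cv2.COLOR_RGB2HSV)[150:330,90:300]
    m=((h[...,0]>12)&(h[...,0]<25)&(h[...,1]>90)&(h[...,2]>120)).astype(np.uint8)
    k=max(cv2.findContours(m,0,2)[0],key=cv2.contourArea);x,y,ww,g=cv2.boundingRect(k);print(f,x+90,y+150,ww,g)
st=ctrl.get_state();print(st["eef_pos"],st["contact_force"])
im=np.vstack([np.hstack([s["pixels"][160:320,100:460],t["pixels"][120:280,90:450]]),np.hstack([w["pixels"],np.zeros((420,160,3),np.uint8)])]);cv2.imwrite("pics/z8.png",im[:,:,::-1])
```

```text
top0 181 190 19 71
t8 181 190 19 71
[ 0.42960271 -0.05107421  0.24619782] [-0.07602917 -0.27669104 -0.46600924]
```

View pics/z8.png

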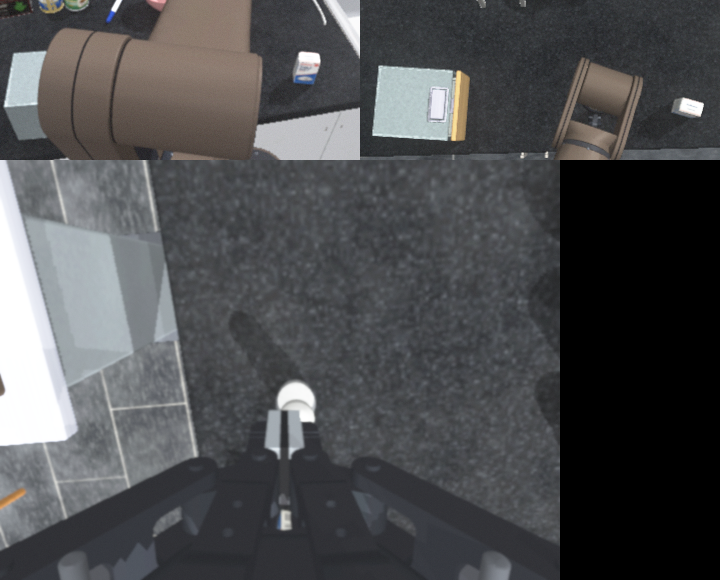

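The drawer front has exactly its original shut outline: (181,190,19,71) in the top view. The shaker and packet are standing where they were, and the arm is clear of everything.

```bash
python3 -c "
from plant import ctrl
print(ctrl.sign_off())"
```

```text
the job is handed in; nothing more can be done
None
```

The spice jar was standing upright in the drawer when I pushed it shut; the drawer latched and stayed closed, the salt shaker and packet were not touched, and the job was handed in at about 21 s.

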